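# Clamp two sanding rods for gluing

### The job

Two wooden rods freshly wrapped in brown sanding paper (cream tape band) stand in the plywood stand: drop each one end-down into its own pocket of the leaning glue clamp, band end up, right down to the pocket floor. Then turn the clamp's red knob clockwise as far as it goes, so that the jaw bar closes on both rods. Leave the bare rod in the stand, and everything else on the bench, where it is.

Things in the scene. Friction and masses are not known exactly. Their poses are not given: they have to be found in the camera images.
- rod_a: wrapped sanding rod, round, 26 mm diameter, 170 mm long, about 70 g; brown paper, cream band 90 to 116 mm from its foot, pale wood top; origin at the centre of its foot, z along the rod to its top. Stands upright in a hole of the stand.
- rod_b: second wrapped sanding rod, identical to rod_a (either may go into either pocket)
- rod_bare: bare pale wooden rod of the same size, standing in the same stand: leave it there
- stand: fixed plywood block 75 (x) x 230 (y) x 70 (z) mm, origin at the centre of its underside; three upright holes of 30 mm diameter, 60 mm deep, in a row along its y at -75, 0 and 75 mm; the three rods stand in these, in any order, 110 mm sticking out
- clamp_head: pale wooden head of the fixed glue clamp, 90 (x) x 280 (y) x 75 (z) mm, leaning 30 degrees: its z axis (the pockets' axis, upwards) leans to the clamp's front, roughly towards the robot; origin at the centre of its underside. In its top face, at x = 0: two square pockets 32 x 32 mm, 60 mm deep, at y = 95 and 15 mm, and the red knob at y = -90 mm
- pocket0_floor (a point): centre of the floor of pocket 0 (head frame: x 0, y 95, z 15 mm); axes as clamp_head; the mouth is 60 mm up its z
- pocket1_floor (a point): centre of the floor of pocket 1 (head frame: x 0, y 15, z 15 mm); axes as clamp_head; the mouth is 60 mm up its z
- knob_grip (a point): grip point on the red clamp knob's axis, 37 mm above the head's top face; grip bar 53 mm long, 14 mm wide, its top 44 mm and its lower end 12 mm above that face, on a round 56 mm disc; its z axis is the knob's axis, away from the head's top face (leaning like the head), its x axis runs along the knob's grip bar and turns with it
- knob (a joint): angle of the clamp knob in rad: near 0 open, grows as it is turned clockwise (seen from above the knob), stop at 1.3 = clamped; stays where it is left. It drives the jaw bar.
- jaw (a joint): travel of the aluminium jaw bar (20 x 190 x 18 mm, lying on the head's top face on the far, +x, side of the pockets) towards the rods in m, driven by the knob: 0 open, 0.009 closed, its face then 11 mm from the pockets' centre line on the head's +x side
- tape: roll of cream tape lying flat, 100 mm diameter, 24 mm high; bystander
- brush: brush with a yellow handle, lying, 190 mm; bystander
- screwdriver: red screwdriver, lying, 200 mm; bystander
- carton: small white and blue carton, 75 x 110 x 75 mm; bystander
- can: can with an orange band, 80 mm diameter, 110 mm high; bystander
Mind the look-alikes: they are no part of the job. Leave any pink look-alike of the rod_b alone.

How it is judged:
By the outcome, as a careful person would: the job done as asked, in the order asked, and still so for the second after the job is handed in, with the robot touching nothing.
It also fails if it takes over 72 s, if anything falls off the work surface, if the arm or the gripper's body presses on something with over 40 N, if the wrist force passes 120 N, or if a joint passes its speed limit or range.

### The arm

A 6-joint arm with a two-finger parallel gripper is mounted at the origin on the work surface. World frame = base frame: x ahead of the robot, y to its left, z up, the work surface at z = 0. Lengths are in m, angles in rad, forces in N, time in s.
With the tool pointing down it reaches from about 0.35 to 1 m from the base axis. Payload 7.1 kg.
Tool frame: the origin (TCP) lies at the very end of the fingers, on their centre line; the grasp point (between the pads) lies 19 mm behind it; z points along the fingers, y is the line along which they close (so a half turn about z gives the same grasp; the last joint's range is limited). The gripper opens to 85 mm and grips with 20 to 120 N. Pads are 22 mm wide; open, the fingers measure 114 mm over their backs; the gripper's body (76 mm by 85 mm) begins 54 mm behind the grasp point. The pads swing forward as they close: fully open they stand 13 mm farther back than shut.
Start: joints at [1.234, 0.423, 1.63, -0, 1.089, -0.019], TCP at [0.195, 0.594, 0.231] pointing down, gripper open.
Joint ranges: [-3, 3], [-0.9, 2.11], [0.09, 2.58], [-1.31, 4.45], [0.11, 2.69], [-2.54, 2.54]. Speed limits (rad/s): [2.39, 2.39, 3.01, 3.14, 3.14, 3.14].

### API

Orientations are given as a 3x3 rotation matrix whose columns are the frame's x, y, z axes.
In Python, from workcell import manip gives the robot as it stands. The module is installed in compiled form; this text tells all that it offers.
- The arm moves only by the tool servo_tool, never from a script. Its argument "targets" is one flat list of numbers, 7 for each row, row after row: the shift along the tool's x, y, z as a fraction of full scale, then the turn, a rotation vector about the tool's x, y, z as a fraction of full scale, then the opening, from 0 (shut) to 1 (fully open). In form: [x, y, z, ax, ay, az, hand, x, y, z, ax, ay, az, hand, ...]. A call has 1 to 12 rows; each row shifts and turns the commanded pose from where the row before left it, along the tool's axes as they then stand; what a row does not reach is not made up. Full scale, the value 1, is 100 mm for a shift and pi rad for a turn. A row lasts 1/10 s, in which the tool goes at most 50 mm and 8.59 degrees, less where a joint would pass 70% of its speed; a pose out of reach is approached as far as the arm can. A call with a number of a shift or a turn outside -1 to 1 is refused whole. A call with a gripper value outside its range is refused whole. The fingers move at their own pace and stop on an object; "grip_force" is the grip in N (left out, the last holds). Time passes only in rows, so rows that do not move let the fingers close. It gives the time, the measured TCP pose, the force, the opening and the grip force at its end, in the units of the state.
- manip.read_state(): the state, without advancing time (a new reading comes with each control period).
- manip.camera(name): name is "scene" or "top" or "wrist"; returns a dict with "color" (384x512x3 uint8, red, green, blue), "z_map" (384x512 float32, m along the optical axis (not along the pixel's ray), 0 where there is no reading), "camera_matrix" (3x3 intrinsics, pixels), "R" (3x3) and "t" (3): a world point X has camera coordinates R X + t. Camera axes: x right, y down, z forward; pixel columns grow to the right and rows downward; lengths in m; the calibration is good to about 2 mm. A picture is of the moment at which its call begins.
- manip.job_done(): hands the job in; it is judged then, once.
Trained networks look in the newest picture that a camera, given by its name, has taken for a name from the list of things; names that differ only in an ending like _2 or _b are one class to them, and where a whole thing is asked for, a point or a joint stands for the part that bears it (a point fixed in the world has none). Each returns a list of dicts, best first, with "confidence" (0 to 1); they miss things now and then, are a little off and sometimes report something else, mostly with a low value. They report only what shows in the picture. A call takes as long as a camera call. They do not tell look-alikes from the thing itself.
- manip.recognise(camera, query): "bbox" ([left, top, width, height] in pixels, round what is visible of it).
The state is a dict: "time_s": time; "joint_pos": joint angles; "qvel": joint speeds; "joint_efforts": joint torques, N m; "ee_pos": TCP position; "tcp_rot": TCP orientation; "wrist_force": force on the tool from outside, world axes, zero at the start; "ft_torque": the same for the moment, N m; "grip_width": finger opening in m; "grip_force": force on a finger pad.
Only numpy, scipy, OpenCV 4.12 (cv2) and the standard library are available. Lean on these libraries where they do the work, as an engineer would, in place of code of your own. Each camera call takes 0.05 s, during which the arm holds its last target. There are 200 camera calls.

## Working session

There is one attempt and no reset: what is moved stays moved. The work goes in short steps, Python scripts to look and compute and a tool call to move; the robot and the scene stay as the last step left them, time stands still between calls to the robot, and variables do not carry over. Pictures are saved under pics/ and viewed, at most 10 in all, crops included, and the job is handed in when it is done.

Besides the shell and the picture viewer there is one more tool, called after "Call:" by a JSON object that holds its "api" and its "payload", one argument or row to a line. servo_tool: Moves the arm, as the interface text tells. Its arguments: {"type":"object","properties":{"targets":{"type":"array"},"grip_force":{"type":"number"}},"required":["targets"]}

```bash
mkdir -p pics; cat > h.py <<'E'
import numpy as np, cv2
from workcell import manip
def cloud(c):
    z=c["z_map"]; K=c["camera_matrix"]; v,u=np.indices(z.shape)
    P=np.stack([(u-K[0,2])/K[0,0]*z,(v-K[1,2])/K[1,1]*z,z],-1)
    W=(P-c["t"])@c["R"]; W[z==0]=np.nan; return W
def save(n,c): cv2.imwrite(n,c["color"][...,::-1])
E
python3 - <<'E'
from h import *
import pickle
for n in("scene","top"):
    c=manip.camera(n); save(f"pics/{n}0.png",c); W=cloud(c); pickle.dump((c,W),open(n+".pkl","wb"))
    print(n,"campos",(-c["R"].T@c["t"]).round(3))
    for q in("rod_a","rod_bare","stand","clamp_head","knob","knob_grip","jaw"):
        for d in manip.recognise(n,q)[:4]:
            l,t,w,h=map(int,d["bbox"]); p=np.nanmedian(W[t+h//3:t+2*h//3+1,l+w//3:l+2*w//3+1].reshape(-1,3),0)
            print(q,round(d["confidence"],2),[l,t,w,h],p.round(3))
print({k:np.round(v,3).tolist() for k,v in manip.read_state().items()})
E
```

```text
scene campos [ 1.141 -0.042  0.817]
rod_a 0.91 [190, 189, 19, 46] [ 0.617 -0.134  0.136]
rod_a 0.78 [119, 183, 25, 38] [ 0.588 -0.282  0.138]
rod_a 0.73 [189, 229, 23, 49] [ 0.711 -0.128  0.123]
rod_a 0.71 [203, 152, 18, 55] [ 0.499 -0.112  0.111]
rod_bare 0.64 [155, 189, 17, 37] [ 0.602 -0.212  0.138]
stand 0.73 [114, 205, 107, 52] [ 0.617 -0.212  0.069]
stand 0.69 [272, 155, 124, 73] [0.544 0.171 0.114]
stand 0.2 [230, 279, 58, 56] [ 0.802 -0.012  0.068]
clamp_head 0.9 [273, 152, 122, 77] [0.543 0.171 0.115]
clamp_head 0.67 [121, 181, 23, 43] [ 0.587 -0.281  0.135]
knob 0.77 [283, 153, 25, 24] [0.466 0.09  0.118]
knob_grip 0.52 [286, 155, 24, 21] [0.475 0.094 0.126]
jaw 0.65 [279, 173, 116, 22] [0.533 0.176 0.127]
jaw 0.61 [229, 282, 58, 50] [ 0.801 -0.014  0.068]
jaw 0.58 [189, 190, 18, 44] [ 0.617 -0.136  0.137]
jaw 0.34 [256, 154, 32, 30] [ 0.363  0.042 -0.   ]
top campos [ 0.389 -0.028  1.303]
rod_a 0.67 [293, 166, 17, 17] [ 0.6   -0.145  0.175]
rod_a 0.6 [282, 211, 10, 10] [ 0.48  -0.104  0.165]
rod_a 0.58 [338, 176, 18, 14] [ 0.573 -0.277  0.164]
rod_a 0.43 [288, 134, 12, 23]
[... 205 characters left out ...]
147, 173, 96, 60] [0.517 0.162 0.119]
knob 0.55 [211, 210, 14, 20] [0.469 0.094 0.134]
knob_grip 0.67 [207, 213, 20, 19] [0.461 0.095 0.138]
knob_grip 0.31 [145, 173, 98, 61] [0.517 0.167 0.119]
jaw 0.56 [145, 186, 86, 29] [0.526 0.183 0.129]
jaw 0.3 [292, 166, 11, 16] [ 0.598 -0.133  0.176]
{'time_s': 0.8, 'joint_pos': [1.234, 0.423, 1.63, -0.0, 1.089, -0.019], 'qvel': [0.002, 0.0, -0.001, 0.002, -0.001, 0.001], 'joint_efforts': [0.002, -55.728, -28.214, -0.0, 0.001, 0.0], 'ee_pos': [0.195, 0.594, 0.231], 'tcp_rot': [[-0.95, 0.312, 0.0], [0.312, 0.95, 0.0], [-0.0, 0.0, -1.0]], 'wrist_force': [0.685, -0.445, -0.321], 'ft_torque': [-0.04, 0.011, 0.008], 'grip_force': 0.0, 'grip_width': 0.086}
```

```bash
python3 - <<'E'
import cv2
for n in("scene","top"):
    i=cv2.imread(f"pics/{n}0.png"); i=i[130:350,90:430] if n=="scene" else i[100:260,120:400]
    cv2.imwrite(f"pics/{n}1.png",cv2.resize(i,None,fx=2.3 if n=="scene" else 2.8,fy=2.3 if n=="scene" else 2.8,interpolation=cv2.INTER_CUBIC))
E
```

```text
(no output)
```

View pics/scene1.png

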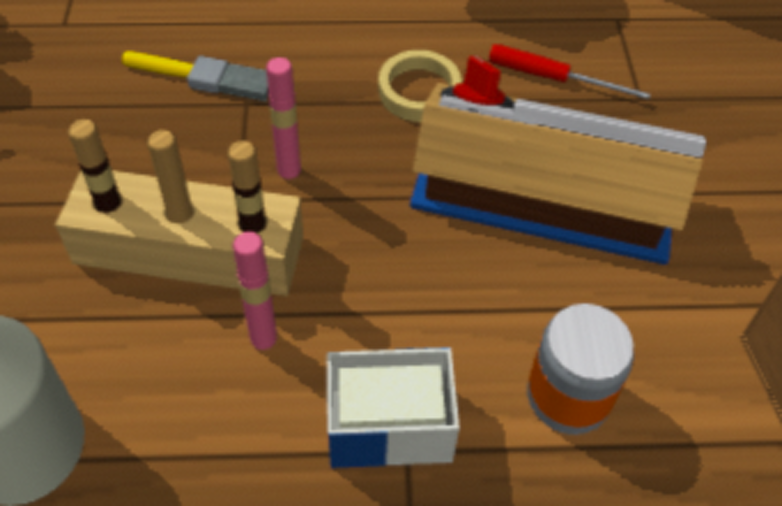

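View pics/top1.png

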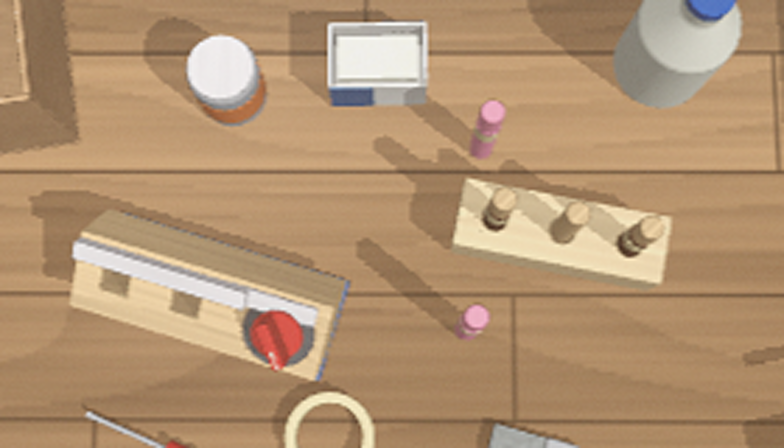

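```bash
cat > fit.py <<'E'
from h import *
from scipy.optimize import least_squares
from scipy.spatial.transform import Rotation as Ro
def sdf(p,c,hf):
    q=np.abs(p-c)-hf
    return np.linalg.norm(np.maximum(q,0),axis=-1)+np.minimum(q.max(-1),0)
def pose(v,tilt): # yaw,x,y,z
    R=Ro.from_euler("z",v[0]).as_matrix()@Ro.from_euler("y",-tilt).as_matrix()
    return R,np.array(v[1:4])
def fithead(P,v0):
    def f(v):
        R,t=pose(v,np.pi/6); p=(P-t)@R
        d=np.minimum(sdf(p,[0,0,.0375],[.045,.14,.0375]), sdf(p,[.03,v[4],.084],[.01,.095,.009]))
        k=np.hypot(p[:,0],p[:,1]+.09)<.034
        pk=(np.abs(p[:,0])<.02)&((np.abs(p[:,1]-.095)<.02)|(np.abs(p[:,1]-.015)<.02))&(p[:,2]<.08)
        d=np.where(k|pk,0,d); return np.clip(d,-.012,.012)
    return least_squares(f,v0,loss="soft_l1",f_scale=.002,diff_step=1e-4)
E
python3 - <<'E'
from fit import *
import pickle
for names in(("scene",),("top",),("scene","top")):
    P=np.concatenate([pickle.load(open(n+".pkl","rb"))[1].reshape(-1,3) for n in names])
    P=P[~np.isnan(P[:,0])]
    v=np.array([-.28,.535,.17,.05,.0])
    for it in range(4):
        R,t=pose(v,np.pi/6); p=(P-t)@R
        m=(np.abs(p[:,0])<.06)&(np.abs(p[:,1])<.16)&(p[:,2]>.0)&(p[:,2]<.11)&(P[:,2]>.02)
        s=fithead(P[m],v); v=s.x
    print(names,m.sum(),s.cost.round(6),v.round(4),"med|r|",np.median(abs(s.fun)).round(4))
    R,t=pose(v,np.pi/6)
    p=(P-t)@R
    for nm,x in(("p0mouth",[0,.095,.075]),("p1mouth",[0,.015,.075]),("knobgrip",[0,-.09,.112])): print(nm,(t+R@x).round(4))
    k=(np.hypot(p[:,0],p[:,1]+.09)<.032)&(p[:,2]>.1)&(p[:,2]<.125); q=p[k][:,:2]-[0,-.09]
    if len(q)>3:
        u=np.linalg.svd(q-q.mean(0))[2][0]; print("knob n",len(q),"mean",q.mean(0).round(4),"ang",np.degrees(np.arctan2(u[1],u[0])).round(1))
    # stand
    def f(v):
        R,t=pose([v[0],v[1],v[2],0],0); pp=(S-t)@R; return np.clip(sdf(pp,[0,0,.035+v[3]/2],[.0375,.115,.035+v[3]/2]),-.01,.01)
    b=np.array([-.1,.6,-.21,0.])
    for it in range(3):
        R,t=pose([b[0],b[1],b[2],0],0); pp=(P-t)@R
        S=P[(abs(pp[:,0])<.055)&(abs(pp[:,1])<.13)&(pp[:,2]<.078)&(pp[:,2]>.02)]
        s=least_squares(f,b,loss="soft_l1",f_scale=.002,diff_step=1e-4); b=s.x
    print("stand",len(S),b.round(4),np.median(abs(s.fun)).round(4))
    R,t=pose([b[0],b[1],b[2],0],0); pp=(P-t)@R
    for y in(-.075,0,.075):
        m=(np.hypot(pp[:,0],pp[:,1]-y)<.025)&(pp[:,2]>.085)&(pp[:,2]<.19)
        C=P[m]; g=least_squares(lambda w:np.hypot(*(C[C[:,2]<.163][:,:2]-w).T)-.013,(R@[0,y,0]+t)[:2],loss="soft_l1",f_scale=.002)
        top=C[C[:,2]>.163]
        print(" hole",y,(R@[0,y,0]+t)[:2].round(4),"cyl",g.x.round(4),"top",top.mean(0).round(4),len(C),C[:,2].max().round(3))
E
```

```text
('scene',) 5051 0.004826 [-0.2933  0.5386  0.1708  0.0365  0.0404] med|r| 0.001
p0mouth [0.5301 0.2726 0.1014]
p1mouth [0.507  0.196  0.1014]
knobgrip [0.4589 0.1008 0.1335]
knob n 134 mean [ 0.0089 -0.0002] ang 39.0
stand 3064 [-1.933e-01  5.907e-01 -2.131e-01 -1.000e-04] 0.0007
 hole -0.075 [ 0.5763 -0.2867] cyl [ 0.5764 -0.2866] top [ 0.5809 -0.2849  0.1753] 436 0.181
 hole 0 [ 0.5907 -0.2131] cyl [ 0.5902 -0.2132] top [ 0.5956 -0.2117  0.1758] 419 0.183
 hole 0.075 [ 0.6052 -0.1395] cyl [ 0.6051 -0.1394] top [ 0.6098 -0.1385  0.1759] 416 0.183
('top',) 3393 0.004019 [-0.2947  0.5379  0.1684  0.0362  0.0398] med|r| 0.0008
p0mouth [0.5296 0.2702 0.1012]
p1mouth [0.5064 0.1936 0.1012]
knobgrip [0.4582 0.0985 0.1332]
knob n 117 mean [ 0.0038 -0.0012] ang -143.8
stand 1590 [-1.910e-01  5.907e-01 -2.132e-01  1.000e-04] 0.0013
 hole -0.075 [ 0.5765 -0.2869] cyl [ 0.5762 -0.2876] top [ 0.575  -0.2862  0.1783] 139 0.185
 hole 0 [ 0.5907 -0.2132] cyl [ 0.5907 -0.2144] top [ 0.5894 -0.2132  0.1785] 120 0.184
 hole 0.075 [ 0.605  -0.1396] cyl [ 0.6046 -0.1405] top [ 0.6032 -0.1396  0.1789] 115 0.185
('scene', 'top') 8453 0.008894 [-0.2939  0.538   0.1685  0.0363  0.0412] med|r| 0.0009
p0mouth [0.5296 0.2703 0.1012]
p1mouth [0.5064 0.1938 0.1012]
knobgrip [0.4583 0.0986 0.1333]
knob n 253 mean [0.0065 0.0005] ang 37.6
stand 4654 [-0.1928  0.5907 -0.2131 -0.    ] 0.0009
 hole -0.075 [ 0.5764 -0.2867] cyl [ 0.5764 -0.2869] top [ 0.5789 -0.2853  0.1763] 575 0.185
 hole 0 [ 0.5907 -0.2131] cyl [ 0.5904 -0.2135] top [ 0.5936 -0.2122  0.1767] 539 0.184
 hole 0.075 [ 0.6051 -0.1395] cyl [ 0.6051 -0.1396] top [ 0.6077 -0.1389  0.1769] 531 0.185
```

```bash
cat > mv.py <<'E'
from fit import *
HV=[-.2939,.5380,.1687,.0363]
HR,HT=pose(HV,np.pi/6)
def frame(zdir,ydir):
    z=-np.array(zdir,float); y=np.array(ydir,float); y-=z*(y@z); y/=np.linalg.norm(y)
    return np.stack([np.cross(y,z),y,z],1)
RH=frame(HR[:,2],HR[:,1])
SR=pose([-.1928,0,0,0],0)[0]; RS=frame([0,0,1],SR[:,1])
def head(x,y,z): return HT+HR@[x,y,z]
def plan(wps,hand,step=.045,cur=None):
    """wps: (pos,R[,step]); prints rows"""
    s=manip.read_state(); p,R=cur or (np.array(s["ee_pos"]),np.array(s["tcp_rot"]))
    print("now",p.round(4),"q",np.round(s["joint_pos"],2),"t",s["time_s"])
    for w in wps:
        tp,tR=np.array(w[0]),w[1]; st=w[2] if len(w)>2 else step
        while 1:
            d=tp-p; rv=Ro.from_matrix(R.T@tR).as_rotvec(); a=np.linalg.norm(rv)
            n=int(max(np.ceil(np.linalg.norm(d)/st-1e-2),np.ceil(a/.14-1e-2),0))
            if n==0 or (np.linalg.norm(d)<3e-4 and a<.004): break
            r=np.r_[R.T@d/n/.1, rv/n/np.pi].round(3)
            print(*r,hand,sep=", ",end=",\n")
            p=p+R@r[:3]*.1; R=R@Ro.from_rotvec(r[3:]*np.pi).as_matrix()
        print("--",p.round(4))
    return p,R
E
python3 - <<'E'
from mv import *
plan([(head(-.02,.05,.075+.22),RH)],1)
E
```

```text
now [0.1953 0.5937 0.2313] q [ 1.23  0.42  1.63 -0.    1.09 -0.02] t 0.8
-0.325, -0.278, -0.056, -0.0, -0.019, -0.001, 1,
-0.327, -0.28, -0.037, -0.0, -0.018, -0.001, 1,
-0.327, -0.28, -0.018, -0.0, -0.019, -0.001, 1,
-0.327, -0.282, 0.001, -0.0, -0.018, -0.001, 1,
-0.326, -0.283, 0.02, -0.0, -0.019, -0.001, 1,
-0.323, -0.283, 0.039, -0.0, -0.018, -0.001, 1,
-0.319, -0.285, 0.058, -0.001, -0.019, -0.0, 1,
-0.315, -0.285, 0.076, -0.0, -0.018, -0.001, 1,
-0.31, -0.285, 0.093, -0.001, -0.019, -0.0, 1,
-- [0.3948 0.2643 0.2818]
```

Call:
{"api": "servo_tool", "payload": {
  "targets": [-0.325, -0.278, -0.056, 0, -0.019, -0.001, 1, -0.327, -0.28, -0.037, 0, -0.018, -0.001, 1, -0.327, -0.28, -0.018, 0, -0.019, -0.001, 1, -0.327, -0.282, 0.001, 0, -0.018, -0.001, 1, -0.326, -0.283, 0.02, 0, -0.019, -0.001, 1, -0.323, -0.283, 0.039, 0, -0.018, -0.001, 1, -0.319, -0.285, 0.058, -0.001, -0.019, 0, 1, -0.315, -0.285, 0.076, 0, -0.018, -0.001, 1, -0.31, -0.285, 0.093, -0.001, -0.019, 0, 1, 0, 0, 0, 0, 0, 0, 1, 0, 0, 0, 0, 0, 0, 1]
}}

```text
time_s: 1.9
ee_pos: [0.3949, 0.2639, 0.2821]
tcp_rot: [[-0.828, 0.291, 0.48], [0.253, 0.957, -0.144], [-0.501, 0.002, -0.866]]
wrist_force: [0.3, 0.6, 0.1]
grip_width: 0.0854
grip_force: 0.0
```

```bash
python3 - <<'E'
from mv import *
import pickle
c=manip.camera("wrist"); W=cloud(c); pickle.dump((c,W),open("w1.pkl","wb")); save("pics/w1.png",c)
P=W.reshape(-1,3); P=P[~np.isnan(P[:,0])]
print("cam",(-c["R"].T@c["t"]).round(3),len(P))
v=np.array(HV+[.041])
for it in range(3):
    R,t=pose(v,np.pi/6); p=(P-t)@R
    m=(np.abs(p[:,0])<.06)&(np.abs(p[:,1])<.16)&(p[:,2]>.0)&(p[:,2]<.11)&(P[:,2]>.02)
    s=fithead(P[m],v); v=s.x
print(v.round(4),m.sum(),np.median(abs(s.fun)))
# pockets: points below face, in head frame HV
p=(P-HT)@HR
f=(abs(p[:,0])<.04)&(abs(p[:,1]-.05)<.1)&(p[:,2]<.085)&(p[:,2]>.0)
print("face z med",np.median(p[f&(p[:,2]>.065),2]))
for y in(.095,.015):
    k=(abs(p[:,0])<.03)&(abs(p[:,1]-y)<.03)&(p[:,2]<.066)&(p[:,2]>.0)
    q=p[k]; print(y,len(q),np.percentile(q,[1,99],0).round(4).tolist())
plan([],1)
E
```

```text
cam [0.261 0.305 0.367] 195820
[-0.298   0.5343  0.1709  0.0348  0.0392] 17282 0.00038131039532064703
face z med 0.0752864024975245
0.095 581 [[-0.0133, 0.0826, 0.014], [0.0121, 0.1118, 0.0654]]
0.015 583 [[-0.0132, -0.0005, 0.0134], [0.012, 0.0289, 0.0651]]
now [0.3949 0.2647 0.2821] q [ 0.86  0.06  2.09 -0.64  0.87 -0.02] t 1.95
```

View pics/w1.png

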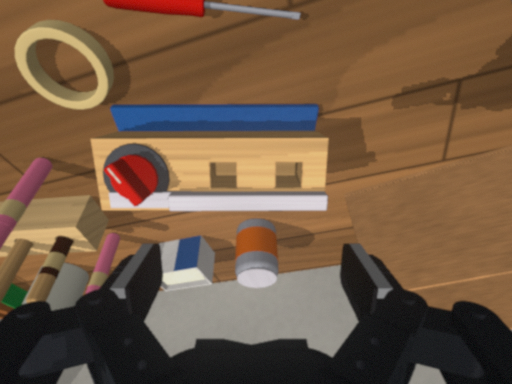

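```bash
python3 - <<'E'
from mv import *
import pickle
c,W=pickle.load(open("w1.pkl","rb")); o=-c["R"].T@c["t"]
P=W.reshape(-1,3); P=P[~np.isnan(P[:,0])]
for V in(HV,[-.298,.5343,.1709,.0348]):
    R,t=pose(V,np.pi/6); oh=(o-t)@R; p=(P-t)@R
    d=p-oh; hit=oh+d*((.075-oh[2])/d[:,2:3])
    for y in(.095,.015):
        k=(p[:,2]<.072)&(abs(hit[:,0])<.03)&(abs(hit[:,1]-y)<.03)
        lo,hi=np.percentile(hit[k],[1,99],0); m=(lo+hi)/2
        print(k.sum(),"size",(hi-lo)[:2].round(4),"ctr",m[:2].round(4),"world",(t+R@[m[0],m[1],.075]).round(4),"nominal",(t+R@[0,y,.075]).round(4))
    k=(np.hypot(p[:,0],p[:,1]+.09)<.034)&(p[:,2]>.1)
    q=p[k]; print("knob",len(q),q.mean(0).round(4),q[:,2].max().round(4))
    top=q[q[:,2]>.115]; r=cv2.minAreaRect((top[:,:2]*1000).astype(np.float32)); print("rect mm",np.round(r[0],1),np.round(r[1],1),r[2])
    k2=(p[:,0]>.012)&(p[:,0]<.045)&(abs(p[:,1]+.1)<.035)&(p[:,2]>.076); print("rear piece z,x at knob", [ (x,np.median(p[k2&(abs(p[:,0]-x)<.003)&(p[:,1]<-.06),2]).round(4)) for x in (.02,.026,.032,.038)])
E
```

```text
643 size [0.0303 0.0311] ctr [-0.0045  0.0953] world [0.526 0.272 0.099] nominal [0.5296 0.2705 0.1013]
640 size [0.0303 0.0307] ctr [-0.0048  0.0157] world [0.5026 0.1958 0.0988] nominal [0.5065 0.1939 0.1013]
knob 919 [-0.0063 -0.0868  0.1152] 0.1214
rect mm [ -4.7 -88.7] [53.  14.3] 33.747398376464844
rear piece z,x at knob [(0.02, np.float64(0.0818)), (0.026, np.float64(0.0816)), (0.032, np.float64(0.0817)), (0.038, np.float64(0.0805))]
648 size [0.0302 0.0311] ctr [-0.0007  0.0941] world [0.5255 0.2721 0.0994] nominal [0.5263 0.2727 0.0998]
643 size [0.0302 0.0307] ctr [-0.0007  0.0145] world [0.5021 0.196  0.0994] nominal [0.5029 0.1962 0.0998]
knob 905 [-0.0016 -0.0881  0.1144] 0.1204
rect mm [  0.1 -90. ] [52.8 14. ] 33.950931549072266
rear piece z,x at knob [(0.02, np.float64(0.088)), (0.026, np.float64(0.0807)), (0.032, np.float64(0.0806)), (0.038, np.float64(0.0806))]
```

```bash
python3 - <<'E'
from mv import *
import pickle
c,W=pickle.load(open("top.pkl","rb")); o=-c["R"].T@c["t"]
P=W.reshape(-1,3); P=P[~np.isnan(P[:,0])]
R,t=pose(HV,np.pi/6); oh=(o-t)@R; p=(P-t)@R
d=p-oh; hit=oh+d*((.075-oh[2])/d[:,2:3])
for y in(.095,.015):
    k=(p[:,2]<.071)&(abs(hit[:,0])<.026)&(abs(hit[:,1]-y)<.026)
    h=hit[k]; print(k.sum(),h.mean(0)[:2].round(4),h.min(0)[:2].round(4),h.max(0)[:2].round(4))
k=(np.hypot(p[:,0],p[:,1]+.09)<.034)&(p[:,2]>.115)&(p[:,2]<.125); print("knob",k.sum(),p[k].mean(0).round(4))
c,W=pickle.load(open("scene.pkl","rb"));P=W.reshape(-1,3);p=(P-t)@R
k=(np.hypot(p[:,0],p[:,1]+.09)<.034)&(p[:,2]>.115)&(p[:,2]<.125); print("knob",k.sum(),p[k].mean(0).round(4))
plan([([.605,-.16,.32],RS)],1)
E
```

```text
80 [-0.002   0.0939] [-0.0255  0.0713] [0.0107 0.119 ]
95 [-0.0029  0.0143] [-0.0241 -0.011 ] [0.0108 0.0407]
knob 72 [ 0.0019 -0.0905  0.1181]
knob 45 [ 0.0056 -0.0888  0.1171]
now [0.3949 0.2647 0.2821] q [ 0.86  0.06  2.09 -0.64  0.87 -0.02] t 1.95
-0.273, -0.314, 0.117, -0.001, 0.015, -0.003, 1,
-0.275, -0.317, 0.103, -0.001, 0.015, -0.003, 1,
-0.277, -0.32, 0.089, -0.001, 0.015, -0.003, 1,
-0.277, -0.323, 0.075, -0.001, 0.015, -0.003, 1,
-0.278, -0.325, 0.061, -0.001, 0.015, -0.003, 1,
-0.277, -0.328, 0.047, -0.0, 0.015, -0.003, 1,
-0.276, -0.331, 0.034, -0.001, 0.015, -0.003, 1,
-0.274, -0.334, 0.02, -0.001, 0.015, -0.003, 1,
-0.271, -0.336, 0.006, -0.0, 0.016, -0.002, 1,
-0.269, -0.338, -0.007, -0.001, 0.015, -0.003, 1,
-0.266, -0.34, -0.021, -0.0, 0.016, -0.002, 1,
-- [ 0.605 -0.16   0.32 ]
```

Call:
{"api": "servo_tool", "payload": {
  "targets": [-0.273, -0.314, 0.117, -0.001, 0.015, -0.003, 1, -0.275, -0.317, 0.103, -0.001, 0.015, -0.003, 1, -0.277, -0.32, 0.089, -0.001, 0.015, -0.003, 1, -0.277, -0.323, 0.075, -0.001, 0.015, -0.003, 1, -0.278, -0.325, 0.061, -0.001, 0.015, -0.003, 1, -0.277, -0.328, 0.047, 0, 0.015, -0.003, 1, -0.276, -0.331, 0.034, -0.001, 0.015, -0.003, 1, -0.274, -0.334, 0.02, -0.001, 0.015, -0.003, 1, -0.271, -0.336, 0.006, 0, 0.016, -0.002, 1, -0.269, -0.338, -0.007, -0.001, 0.015, -0.003, 1, -0.266, -0.34, -0.021, 0, 0.016, -0.002, 1, 0, 0, 0, 0, 0, 0, 0.6]
}}

```text
time_s: 3.15
ee_pos: [0.6088, -0.1638, 0.3196]
tcp_rot: [[-0.981, 0.194, 0.0], [0.194, 0.981, -0.002], [-0.0, -0.002, -1.0]]
wrist_force: [0.2, 1.2, -0.3]
grip_width: 0.0731
grip_force: 0.0
```

```bash
cat > standw.py <<'E'
from mv import *
c=manip.camera("wrist"); W=cloud(c); P=W.reshape(-1,3); P=P[~np.isnan(P[:,0])]
print("cam",(-c["R"].T@c["t"]).round(3), "axis",c["R"][2].round(3))
def f(v):
    R,t=pose([v[0],v[1],v[2],0],0); pp=(S-t)@R; return np.clip(sdf(pp,[0,0,.035+v[3]/2],[.0375,.115,.035+v[3]/2]),-.01,.01)
b=np.array([-.193,.5907,-.2131,0.])
for it in range(3):
    R,t=pose([b[0],b[1],b[2],0],0); pp=(P-t)@R
    S=P[(abs(pp[:,0])<.055)&(abs(pp[:,1])<.13)&(pp[:,2]<.078)&(pp[:,2]>.02)]
    s=least_squares(f,b,loss="soft_l1",f_scale=.002,diff_step=1e-4); b=s.x
print("stand",len(S),b.round(4),np.median(abs(s.fun)).round(5))
R,t=pose([b[0],b[1],b[2],0],0); pp=(P-t)@R
for y in(-.075,0,.075):
    m=(np.hypot(pp[:,0],pp[:,1]-y)<.025)&(pp[:,2]>.085)&(pp[:,2]<.19); C=P[m]
    if len(C)<30: continue
    side=C[(C[:,2]<.168)]
    g=least_squares(lambda w:np.hypot(*(side[:,:2]-w).T)-.013,(R@[0,y,0]+t)[:2],loss="soft_l1",f_scale=.002)
    print(" hole",(R@[0,y,0]+t)[:2].round(4),"cyl",g.x.round(4),len(side),"top",C[C[:,2]>.174].mean(0).round(4))
E
python3 - <<'E'
exec(open("standw.py").read())
save("pics/w2.png",c); plan([],1)
E
```

```text
cam [ 0.532 -0.147  0.461] axis [ 0.29  -0.059 -0.955]
stand 8105 [-0.1939  0.586  -0.2123 -0.0012] 0.00051
 hole [ 0.5716 -0.2859] cyl [ 0.5718 -0.2853] 699 top [ 0.5714 -0.2838  0.1782]
 hole [ 0.586  -0.2123] cyl [ 0.5865 -0.2121] 359 top [ 0.5856 -0.2112  0.1783]
 hole [ 0.6005 -0.1387] cyl [ 0.6006 -0.1383] 311 top [ 0.5999 -0.1383  0.1784]
now [ 0.6072 -0.1616  0.3191] q [-0.28  0.35  1.54 -0.    1.26 -1.65] t 3.2
```

Call:
{"api": "servo_tool", "payload": {
  "targets": [0, 0, 0, 0, 0, 0.045, 0.6, 0, 0, 0, 0, 0, 0.045, 0.6, 0, 0, 0, 0, 0, 0.045, 0.6, 0, 0, 0, 0, 0, 0.045, 0.6, 0, 0, 0, 0, 0, 0.045, 0.6, 0, 0, 0, 0, 0, 0.045, 0.6, 0, 0, 0, 0, 0, 0.045, 0.6, 0, 0, 0, 0, 0, 0.045, 0.6, 0, 0, 0, 0, 0, 0.045, 0.6, 0, 0, 0, 0, 0, 0.045, 0.6, 0, 0, 0, 0, 0, 0, 0.6, 0, 0, 0, 0, 0, 0, 0.6]
}}

```text
time_s: 4.4
ee_pos: [0.6052, -0.1589, 0.3202]
tcp_rot: [[0.031, 1.0, -0.001], [1.0, -0.031, -0.001], [-0.001, -0.001, -1.0]]
wrist_force: [0.2, 0.5, -0.1]
grip_width: 0.0512
grip_force: 0.0
```

```bash
python3 - <<'E'
exec(open("standw.py").read())
print(np.round(manip.read_state()["tcp_rot"],3).tolist())
plan([],1)
E
```

```text
cam [ 0.605 -0.082  0.462] axis [-0.011 -0.296 -0.955]
stand 6721 [-0.1953  0.5858 -0.2109 -0.0012] 0.00054
 hole [ 0.5712 -0.2845] cyl [ 0.5717 -0.2845] 731 top [ 0.5721 -0.2825  0.1781]
 hole [ 0.5858 -0.2109] cyl [ 0.5861 -0.2113] 495 top [ 0.5865 -0.2095  0.1783]
 hole [ 0.6003 -0.1373] cyl [ 0.6006 -0.1374] 235 top [ 0.6008 -0.1368  0.1783]
[[0.032, 0.999, -0.001], [0.999, -0.032, -0.001], [-0.001, -0.0, -1.0]]
now [ 0.6052 -0.1592  0.3202] q [-0.28  0.34  1.54 -0.    1.26 -0.24] t 4.45
```

```bash
sed -i 's/^HV=.*/HV=[-.298,.5339,.1714,.0358]/; s/-\.1928,0/-.1945,0/' mv.py; python3 - <<'E'
from mv import *
plan([([.601,-.1377,.27],RS),([.601,-.1377,.126],RS)],.6)
E
```

```text
now [ 0.6052 -0.1592  0.3202] q [-0.28  0.34  1.54 -0.    1.26 -0.24] t 4.45
0.019, -0.004, 0.046, -0.0, 0.0, -0.041, 0.6,
0.02, -0.002, 0.046, -0.0, 0.0, -0.041, 0.6,
0.02, 0.001, 0.045, -0.0, 0.0, -0.041, 0.6,
0.02, 0.003, 0.046, -0.0, 0.0, -0.041, 0.6,
0.019, 0.006, 0.045, -0.0, 0.0, -0.041, 0.6,
0.018, 0.008, 0.046, -0.0, 0.0, -0.041, 0.6,
0.017, 0.01, 0.045, -0.0, 0.0, -0.04, 0.6,
0.016, 0.013, 0.046, -0.0, 0.0, -0.041, 0.6,
0.014, 0.014, 0.045, -0.0, -0.0, -0.04, 0.6,
0.012, 0.016, 0.046, -0.0, -0.0, -0.041, 0.6,
0.009, 0.018, 0.045, -0.0, -0.0, -0.04, 0.6,
-- [ 0.6011 -0.1377  0.27  ]
0.0, 0.0, 0.36, -0.0, -0.0, -0.0, 0.6,
0.0, 0.001, 0.36, -0.0, -0.0, -0.0, 0.6,
0.0, 0.0, 0.36, -0.0, -0.0, -0.0, 0.6,
0.0, 0.001, 0.36, -0.0, -0.0, -0.0, 0.6,
-- [ 0.601  -0.1377  0.126 ]
```

Call:
{"api": "servo_tool", "payload": {
  "targets": [0.019, -0.004, 0.046, 0, 0, -0.041, 0.6, 0.02, -0.002, 0.046, 0, 0, -0.041, 0.6, 0.02, 0.001, 0.045, 0, 0, -0.041, 0.6, 0.02, 0.003, 0.046, 0, 0, -0.041, 0.6, 0.019, 0.006, 0.045, 0, 0, -0.041, 0.6, 0.018, 0.008, 0.046, 0, 0, -0.041, 0.6, 0.017, 0.01, 0.045, 0, 0, -0.04, 0.6, 0.016, 0.013, 0.046, 0, 0, -0.041, 0.6, 0.014, 0.014, 0.045, 0, 0, -0.04, 0.6, 0.012, 0.016, 0.046, 0, 0, -0.041, 0.6, 0.009, 0.018, 0.045, 0, 0, -0.04, 0.6, 0, 0, 0, 0, 0, 0, 0.6]
}}

```text
time_s: 5.65
ee_pos: [0.6007, -0.1381, 0.2694]
tcp_rot: [[-0.981, 0.195, -0.002], [0.195, 0.981, -0.001], [0.002, -0.001, -1.0]]
wrist_force: [-1.0, 0.6, 1.6]
grip_width: 0.0512
grip_force: 0.0
```

Call:
{"api": "servo_tool", "payload": {
  "targets": [0, 0, 0.36, 0, 0, 0, 0.6, 0, 0, 0.36, 0, 0, 0, 0.6, 0, 0, 0.36, 0, 0, 0, 0.6, 0, 0, 0.36, 0, 0, 0, 0.6, 0, 0, 0, 0, 0, 0, 0.6],
  "grip_force": 40
}}

```text
time_s: 6.15
ee_pos: [0.5977, -0.138, 0.1216]
tcp_rot: [[-0.98, 0.2, -0.009], [0.2, 0.98, 0.001], [0.009, -0.001, -1.0]]
wrist_force: [-1.0, -0.3, 0.5]
grip_width: 0.0513
grip_force: 0.0
```

Call:
{"api": "servo_tool", "payload": {
  "targets": [0, 0, 0, 0, 0, 0, 0.6, 0, 0, 0, 0, 0, 0, 0.6, 0, 0, 0, 0, 0, 0, 0, 0, 0, 0, 0, 0, 0, 0, 0, 0, 0, 0, 0, 0, 0, 0, 0, 0, 0, 0, 0, 0, 0, 0, 0, 0, 0, 0, 0, 0, 0, 0, 0, 0, 0, 0],
  "grip_force": 40
}}

```text
time_s: 6.95
ee_pos: [0.6023, -0.1392, 0.1281]
tcp_rot: [[-0.98, 0.199, 0.003], [0.199, 0.98, -0.002], [-0.003, -0.002, -1.0]]
wrist_force: [-0.7, 0.6, 6.8]
grip_width: 0.0252
grip_force: 39.1
```

```bash
python3 - <<'E'
from mv import *
s=manip.read_state(); print(np.round(s["tcp_rot"],3).tolist(),s["grip_width"],s["grip_force"])
p,R=plan([(np.array(s["ee_pos"])+[0,0,.215],RS)],0)
q=head(0,.095,.075+.116+.035); print(q)
plan([(q,RH)],0,cur=(p,R))
E
```

```text
[[-0.98, 0.199, 0.003], [0.199, 0.98, -0.002], [-0.003, -0.002, -1.0]] 0.025211668044974513 39.09674674272537
now [ 0.6023 -0.1392  0.1281] q [-0.25  0.54  1.71 -0.    0.88 -1.62] t 6.95
-0.001, -0.001, -0.43, -0.0, 0.0, -0.0, 0,
-0.001, -0.001, -0.43, -0.0, 0.0, -0.0, 0,
-0.002, -0.001, -0.43, -0.0, 0.0, -0.001, 0,
-0.001, -0.0, -0.43, -0.0, 0.0, -0.0, 0,
-0.002, -0.001, -0.43, -0.001, 0.001, -0.001, 0,
-- [ 0.6023 -0.1393  0.3431]
[0.45377325 0.29539074 0.23152174]
now [ 0.6023 -0.1393  0.3431] q [-0.25  0.54  1.71 -0.    0.88 -1.62] t 6.95
0.209, 0.362, 0.102, 0.001, -0.015, 0.003, 0,
0.216, 0.36, 0.091, 0.001, -0.015, 0.003, 0,
0.224, 0.358, 0.079, 0.001, -0.015, 0.003, 0,
0.231, 0.356, 0.068, 0.001, -0.015, 0.003, 0,
0.237, 0.354, 0.055, 0.001, -0.015, 0.003, 0,
0.243, 0.352, 0.043, 0.001, -0.015, 0.003, 0,
0.247, 0.35, 0.03, 0.001, -0.015, 0.003, 0,
0.252, 0.348, 0.017, 0.001, -0.015, 0.003, 0,
0.256, 0.345, 0.005, 0.0, -0.015, 0.003, 0,
0.259, 0.343, -0.008, 0.001, -0.016, 0.003, 0,
0.261, 0.34, -0.022, 0.0, -0.015, 0.003, 0,
-- [0.4538 0.2954 0.2316]
```

Call:
{"api": "servo_tool", "payload": {
  "targets": [0, 0, -0.15, 0, 0, 0, 0, 0, 0, -0.4, 0, 0, 0, 0, 0, 0, -0.43, 0, 0, 0, 0, 0, 0, -0.43, 0, 0, 0, 0, 0, 0, -0.43, 0, 0, 0, 0, 0, 0, -0.31, 0, 0, 0, 0, 0, 0, 0, 0, 0, 0, 0, 0, 0, 0, 0, 0, 0, 0, 0, 0, 0, 0, 0, 0, 0]
}}

```text
time_s: 7.85
ee_pos: [0.6002, -0.1384, 0.3401]
tcp_rot: [[-0.98, 0.199, -0.003], [0.199, 0.98, -0.001], [0.002, -0.001, -1.0]]
wrist_force: [-0.8, -0.2, -1.0]
grip_width: 0.025
grip_force: 39.9
```

```bash
python3 - <<'E'
from mv import *
plan([(head(0,.095,.075+.118+.08),RH)],0,step=.04)
E
```

```text
now [ 0.6002 -0.1384  0.3401] q [-0.25  0.31  1.54 -0.    1.3  -1.62] t 7.85
0.211, 0.332, 0.057, 0.001, -0.014, 0.003, 0,
0.216, 0.33, 0.046, 0.001, -0.014, 0.003, 0,
0.221, 0.328, 0.035, 0.001, -0.014, 0.002, 0,
0.224, 0.327, 0.025, 0.001, -0.014, 0.003, 0,
0.228, 0.325, 0.014, 0.0, -0.014, 0.003, 0,
0.232, 0.323, 0.003, 0.0, -0.014, 0.002, 0,
0.234, 0.321, -0.007, 0.001, -0.014, 0.002, 0,
0.235, 0.32, -0.018, 0.001, -0.014, 0.003, 0,
0.237, 0.318, -0.029, 0.0, -0.014, 0.003, 0,
0.239, 0.315, -0.04, 0.0, -0.014, 0.002, 0,
0.238, 0.314, -0.05, 0.001, -0.014, 0.002, 0,
0.238, 0.312, -0.062, 0.001, -0.013, 0.003, 0,
-- [0.4313 0.3023 0.2722]
```

Call:
{"api": "servo_tool", "payload": {
  "targets": [0.211, 0.332, 0.057, 0.001, -0.014, 0.003, 0, 0.216, 0.33, 0.046, 0.001, -0.014, 0.003, 0, 0.221, 0.328, 0.035, 0.001, -0.014, 0.002, 0, 0.224, 0.327, 0.025, 0.001, -0.014, 0.003, 0, 0.228, 0.325, 0.014, 0, -0.014, 0.003, 0, 0.232, 0.323, 0.003, 0, -0.014, 0.002, 0, 0.234, 0.321, -0.007, 0.001, -0.014, 0.002, 0, 0.235, 0.32, -0.018, 0.001, -0.014, 0.003, 0, 0.237, 0.318, -0.029, 0, -0.014, 0.003, 0, 0.239, 0.315, -0.04, 0, -0.014, 0.002, 0, 0.238, 0.314, -0.05, 0.001, -0.014, 0.002, 0, 0.238, 0.312, -0.062, 0.001, -0.013, 0.003, 0]
}}

```text
time_s: 9.05
ee_pos: [0.4308, 0.3027, 0.2712]
tcp_rot: [[-0.827, 0.294, 0.479], [0.253, 0.956, -0.15], [-0.502, -0.003, -0.865]]
wrist_force: [1.3, -0.3, -0.4]
grip_width: 0.0253
grip_force: 39.9
```

Call:
{"api": "servo_tool", "payload": {
  "targets": [0, 0, 0, 0, 0, 0, 0, 0, 0, 0, 0, 0, 0, 0, 0, 0, 0, 0, 0, 0, 0, 0, 0, 0, 0, 0, 0, 0]
}}

```text
time_s: 9.45
ee_pos: [0.4328, 0.3006, 0.2725]
tcp_rot: [[-0.827, 0.296, 0.478], [0.256, 0.955, -0.15], [-0.501, -0.002, -0.866]]
wrist_force: [0.0, 0.7, -0.6]
grip_width: 0.0251
grip_force: 40.0
```

```bash
cat > rodw.py <<'E'
from mv import *
from cv2 import imwrite
def look(name,y):
    c=manip.camera("wrist"); W=cloud(c); save(name,c); P=W.reshape(-1,3); P=P[~np.isnan(P[:,0])]
    s=manip.read_state(); t,R=np.array(s["ee_pos"]),np.array(s["tcp_rot"])
    p=(P-t)@R  # tool frame
    k=(np.hypot(p[:,0],p[:,1])<.03)&(p[:,2]>.005)&(p[:,2]<.11)
    q=p[k]
    f=lambda v:np.hypot(q[:,0]-v[0]-v[2]*q[:,2],q[:,1]-v[1]-v[3]*q[:,2])-.013
    g=least_squares(f,[0,0,0,0],loss="soft_l1",f_scale=.002)
    v=g.x; print("rod in tool: n",len(q),v.round(4),"foot at",(v[:2]+v[2:]*.118).round(4),"med",np.median(abs(g.fun)).round(4),"zmax",np.percentile(q[:,2],99).round(4))
    a,b=t+R@[v[0],v[1],0],t+R@[v[0]+v[2]*.118,v[1]+v[3]*.118,.118]
    ha,hb=(a-HT)@HR,(b-HT)@HR; print("head frame: axis at tcp",ha.round(4),"foot",hb.round(4),"want y",y)
E
python3 - <<'E'
from rodw import *
look("pics/w3.png",.095)
plan([(head(0,.095,.075+.118+.01),RH)],0,step=.02)
E
```

```text
rod in tool: n 1817 [ 0.002   0.0002  0.0031 -0.0002] foot at [0.0024 0.0001] med 0.0001 zmax 0.1076
head frame: axis at tcp [0.     0.0941 0.2724] foot [-0.0002  0.0938  0.1544] want y 0.095
now [0.433  0.3007 0.2727] q [ 0.85  0.16  2.   -0.65  0.86 -0.02] t 9.5
0.005, 0.003, 0.173, -0.0, 0.0, -0.0, 0,
0.005, 0.003, 0.174, -0.0, 0.0, -0.0, 0,
0.006, 0.003, 0.173, -0.0, 0.0, -0.0, 0,
0.005, 0.003, 0.174, -0.001, 0.0, -0.001, 0,
-- [0.4648 0.292  0.2116]
```

View pics/w3.png

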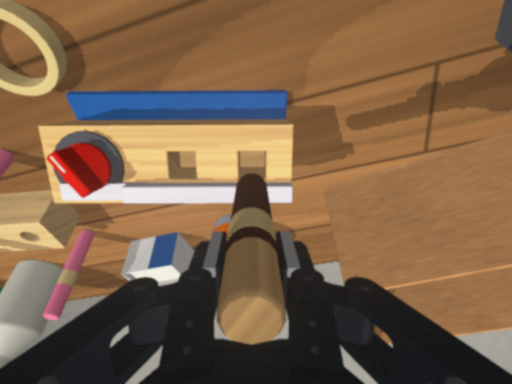

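Call:
{"api": "servo_tool", "payload": {
  "targets": [0, 0.006, 0.17, 0, 0, 0, 0, 0, 0.006, 0.17, 0, 0, 0, 0, 0, 0, 0.17, 0, 0, 0, 0, 0, 0, 0.17, 0, 0, 0, 0, 0, 0, 0, 0, 0, 0, 0, 0, 0, 0, 0, 0, 0, 0, 0, 0, 0.1, 0, 0, 0, 0, 0, 0, 0.1, 0, 0, 0, 0, 0, 0, 0.1, 0, 0, 0, 0]
}}

```text
time_s: 10.4
ee_pos: [0.48, 0.2887, 0.1875]
tcp_rot: [[-0.827, 0.294, 0.479], [0.254, 0.956, -0.148], [-0.501, -0.001, -0.865]]
wrist_force: [0.9, -0.4, -0.9]
grip_width: 0.0248
grip_force: 40.0
```

Call:
{"api": "servo_tool", "payload": {
  "targets": [0, 0, 0.1, 0, 0, 0, 0, 0, 0, 0.1, 0, 0, 0, 0]
}}

```text
time_s: 10.6
ee_pos: [0.4895, 0.2855, 0.1697]
tcp_rot: [[-0.827, 0.294, 0.478], [0.254, 0.956, -0.149], [-0.501, -0.001, -0.865]]
wrist_force: [-0.3, 0.1, -0.3]
grip_width: 0.0251
grip_force: 40.0
```

```bash
python3 - <<'E'
from rodw import *
look("pics/w4.png",.095); s=manip.read_state(); print("tcp head",((np.array(s["ee_pos"])-HT)@HR).round(4),np.round(s["wrist_force"],1))
E
```

```text
rod in tool: n 4061 [ 0.0003  0.0014  0.0477 -0.0172] foot at [ 0.0059 -0.0006] med 0.0057 zmax 0.1021
head frame: axis at tcp [0.0004 0.0969 0.1527] foot [-0.0052  0.0945  0.0347] want y 0.095
tcp head [0.0007 0.0955 0.1527] [-0.8 -0.3 -2.5]
```

Call:
{"api": "servo_tool", "payload": {
  "targets": [0, 0, 0.08, 0, 0, 0, 0, 0, 0, 0.06, 0, 0, 0, 0, 0, 0, 0.02, 0, 0, 0, 0, 0, 0, 0, 0, 0, 0, 0]
}}

```text
time_s: 11.05
ee_pos: [0.4969, 0.2832, 0.1564]
tcp_rot: [[-0.827, 0.295, 0.478], [0.254, 0.956, -0.149], [-0.501, -0.002, -0.865]]
wrist_force: [0.5, -1.0, -1.3]
grip_width: 0.0246
grip_force: 40.0
```

Call:
{"api": "servo_tool", "payload": {
  "targets": [0, 0, 0.02, 0, 0, 0, 0, 0, 0, 0, 0, 0, 0, 0]
}}

```text
time_s: 11.25
ee_pos: [0.4979, 0.2831, 0.1551]
tcp_rot: [[-0.827, 0.294, 0.479], [0.254, 0.956, -0.148], [-0.501, -0.001, -0.865]]
wrist_force: [0.1, -0.3, -1.0]
grip_width: 0.0248
grip_force: 40.0
```

Call:
{"api": "servo_tool", "payload": {
  "targets": [0, 0, 0.02, 0, 0, 0, 0, 0, 0, 0, 0, 0, 0, 0]
}}

```text
time_s: 11.45
ee_pos: [0.4988, 0.2827, 0.1532]
tcp_rot: [[-0.827, 0.294, 0.479], [0.254, 0.956, -0.148], [-0.501, -0.001, -0.865]]
wrist_force: [-0.4, 0.5, -1.1]
grip_width: 0.0251
grip_force: 40.0
```

Call:
{"api": "servo_tool", "payload": {
  "targets": [0, 0, 0.02, 0, 0, 0, 0, 0, 0, 0, 0, 0, 0, 0, 0, 0, 0, 0, 0, 0, 0]
}}

```text
time_s: 11.75
ee_pos: [0.4998, 0.2824, 0.1515]
tcp_rot: [[-0.827, 0.294, 0.479], [0.254, 0.956, -0.149], [-0.501, -0.001, -0.865]]
wrist_force: [-0.1, -0.8, -1.3]
grip_width: 0.0248
grip_force: 40.0
```

Call:
{"api": "servo_tool", "payload": {
  "targets": [0, 0, 0, 0, 0, 0, 0.35, 0, 0, 0, 0, 0, 0, 0.6, 0, 0, 0, 0, 0, 0, 0.6, 0, 0, 0, 0, 0, 0, 0.6, 0, 0, 0, 0, 0, 0, 0.6, 0, 0, 0, 0, 0, 0, 0.6]
}}

```text
time_s: 12.35
ee_pos: [0.4998, 0.2824, 0.1515]
tcp_rot: [[-0.827, 0.294, 0.479], [0.254, 0.956, -0.148], [-0.501, -0.001, -0.865]]
wrist_force: [0.4, -0.4, -1.1]
grip_width: 0.051
grip_force: 0.0
```

```bash
python3 - <<'E'
from mv import *
s=manip.read_state(); t,R=np.array(s["ee_pos"]),np.array(s["tcp_rot"]); print("tcp head",((t-HT)@HR).round(4))
p,Rr=plan([(t-R[:,2]*.12,R)],.6)
plan([([.54,-.2,.34],RS),([.5722,-.2848,.32],RS)],.6,cur=(p,Rr))
E
```

```text
tcp head [0.0014 0.0961 0.1329]
now [0.4998 0.2824 0.1515] q [ 0.72  0.41  2.02 -0.86  0.6   0.14] t 12.35
-0.0, 0.0, -0.4, 0.0, 0.0, 0.0, 0.6,
-0.0, 0.0, -0.4, 0.0, 0.0, 0.0, 0.6,
-0.0, 0.0, -0.4, 0.0, 0.0, 0.0, 0.6,
-- [0.4423 0.3002 0.2554]
now [0.4423 0.3002 0.2554] q [ 0.72  0.41  2.02 -0.86  0.6   0.14] t 12.35
-0.209, -0.375, 0.04, -0.001, 0.014, -0.003, 0.6,
-0.207, -0.377, 0.029, -0.001, 0.014, -0.003, 0.6,
-0.204, -0.378, 0.019, -0.001, 0.014, -0.003, 0.6,
-0.201, -0.381, 0.009, -0.001, 0.014, -0.003, 0.6,
-0.198, -0.382, -0.001, -0.001, 0.014, -0.003, 0.6,
-0.194, -0.384, -0.01, -0.001, 0.014, -0.002, 0.6,
-0.191, -0.385, -0.02, -0.001, 0.014, -0.002, 0.6,
-0.187, -0.387, -0.03, -0.0, 0.014, -0.003, 0.6,
-0.182, -0.388, -0.038, -0.001, 0.014, -0.002, 0.6,
-0.178, -0.389, -0.047, -0.0, 0.014, -0.003, 0.6,
-0.172, -0.391, -0.055, -0.001, 0.013, -0.002, 0.6,
-0.166, -0.392, -0.062, -0.0, 0.014, -0.003, 0.6,
-- [ 0.54 -0.2   0.34]
-0.16, -0.257, 0.067, -0.0, 0.0, 0.0, 0.6,
-0.16, -0.256, 0.067, -0.0, 0.0, 0.0, 0.6,
-0.16, -0.257, 0.067, -0.0, 0.0, 0.0, 0.6,
-- [ 0.5722 -0.2848  0.32  ]
```

Call:
{"api": "servo_tool", "payload": {
  "targets": [0, 0, -0.4, 0, 0, 0, 0.6, 0, 0, -0.4, 0, 0, 0, 0.6, 0, 0, -0.4, 0, 0, 0, 0.6, 0, 0, 0, 0, 0, 0, 0.6, 0, 0, 0, 0, 0, 0, 0.6, 0, 0, 0, 0, 0, 0, 0.6]
}}

```text
time_s: 12.95
ee_pos: [0.4421, 0.2997, 0.2544]
tcp_rot: [[-0.828, 0.295, 0.478], [0.254, 0.956, -0.15], [-0.501, -0.002, -0.866]]
wrist_force: [0.1, -0.3, -0.1]
grip_width: 0.0514
grip_force: 0.0
```

```bash
python3 - <<'E'
from mv import *
c=manip.camera("wrist"); save("pics/w5.png",c); W=cloud(c); P=W.reshape(-1,3); P=P[~np.isnan(P[:,0])]
p=(P-HT)@HR
k=(abs(p[:,0])<.04)&(abs(p[:,1]-.095)<.03)&(p[:,2]>.095)&(p[:,2]<.2); q=p[k]
f=lambda v:np.hypot(q[:,0]-v[0]-v[2]*(q[:,2]-.075),q[:,1]-v[1]-v[3]*(q[:,2]-.075))-.013
print(least_squares(f,[0,.095,0,0],loss="soft_l1",f_scale=.002).x.round(4),"top z",np.percentile(q[:,2],[98,100]).round(4))
E
```

```text
[-0.0063  0.0922 -0.0693  0.0576] top z [0.1851 0.1858]
```

View pics/w5.png

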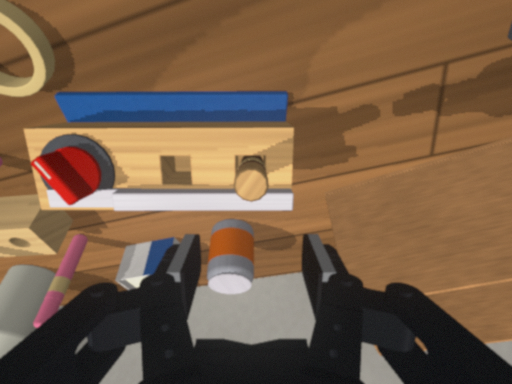

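Rod one stands in pocket 0 (pixel 250,180), its top at 185 mm in the head frame, so it is on the floor. The other pocket (176,170) is free.

Call:
{"api": "servo_tool", "payload": {
  "targets": [-0.209, -0.375, 0.04, -0.001, 0.014, -0.003, 0.6, -0.207, -0.377, 0.029, -0.001, 0.014, -0.003, 0.6, -0.204, -0.378, 0.019, -0.001, 0.014, -0.003, 0.6, -0.201, -0.381, 0.009, -0.001, 0.014, -0.003, 0.6, -0.198, -0.382, -0.001, -0.001, 0.014, -0.003, 0.6, -0.194, -0.384, -0.01, -0.001, 0.014, -0.002, 0.6, -0.191, -0.385, -0.02, -0.001, 0.014, -0.002, 0.6, -0.187, -0.387, -0.03, 0, 0.014, -0.003, 0.6, -0.182, -0.388, -0.038, -0.001, 0.014, -0.002, 0.6, -0.178, -0.389, -0.047, 0, 0.014, -0.003, 0.6, -0.172, -0.391, -0.055, -0.001, 0.013, -0.002, 0.6, -0.166, -0.392, -0.062, 0, 0.014, -0.003, 0.6]
}}

```text
time_s: 14.2
ee_pos: [0.5394, -0.2027, 0.3385]
tcp_rot: [[-0.981, 0.195, -0.004], [0.195, 0.981, 0.0], [0.004, -0.0, -1.0]]
wrist_force: [-0.0, -0.0, 0.8]
grip_width: 0.0515
grip_force: 0.0
```

Call:
{"api": "servo_tool", "payload": {
  "targets": [-0.16, -0.257, 0.067, 0, 0, 0, 0.6, -0.16, -0.257, 0.067, 0, 0, 0, 0.6, -0.16, -0.257, 0.067, 0, 0, 0, 0.6, 0, 0, 0, 0, 0, 0, 0.6, 0, 0, 0, 0, 0, 0, 0.6, 0, 0, 0, 0, 0, 0, 0.6]
}}

```text
time_s: 14.8
ee_pos: [0.5716, -0.2845, 0.3191]
tcp_rot: [[-0.981, 0.193, -0.002], [0.193, 0.981, -0.0], [0.002, -0.0, -1.0]]
wrist_force: [0.2, -0.1, -0.0]
grip_width: 0.0514
grip_force: 0.0
```

```bash
python3 - <<'E'
from mv import *
plan([([.5722,-.2848,.27],RS),([.5722,-.2848,.127],RS)],.6)
E
```

```text
now [ 0.5716 -0.2845  0.3191] q [-0.48  0.36  1.51 -0.    1.27 -1.86] t 14.8
-0.004, -0.001, 0.246, -0.0, -0.0, -0.0, 0.6,
-0.003, -0.001, 0.245, -0.0, -0.001, -0.0, 0.6,
-- [ 0.5722 -0.2848  0.27  ]
0.0, 0.0, 0.358, -0.0, 0.0, -0.0, 0.6,
0.001, 0.0, 0.357, -0.0, 0.0, -0.0, 0.6,
0.0, 0.0, 0.358, -0.0, 0.0, -0.0, 0.6,
0.001, 0.001, 0.357, -0.0, 0.0, -0.0, 0.6,
-- [ 0.5722 -0.2848  0.127 ]
```

Call:
{"api": "servo_tool", "payload": {
  "targets": [0, 0, 0.25, 0, 0, 0, 0.6, 0, 0, 0.35, 0, 0, 0, 0.6, 0, 0, 0.36, 0, 0, 0, 0.6, 0, 0, 0.36, 0, 0, 0, 0.6, 0, 0, 0.36, 0, 0, 0, 0.6, 0, 0, 0.24, 0, 0, 0, 0.6, 0, 0, 0, 0, 0, 0, 0.6, 0, 0, 0, 0, 0, 0, 0.6, 0, 0, 0, 0, 0, 0, 0.6]
}}

```text
time_s: 15.7
ee_pos: [0.5733, -0.2853, 0.1301]
tcp_rot: [[-0.981, 0.193, 0.003], [0.193, 0.981, -0.002], [-0.003, -0.002, -1.0]]
wrist_force: [0.7, 0.1, 0.3]
grip_width: 0.0513
grip_force: 0.0
```

Call:
{"api": "servo_tool", "payload": {
  "targets": [0, 0, 0, 0, 0, 0, 0, 0, 0, 0, 0, 0, 0, 0, 0, 0, 0, 0, 0, 0, 0, 0, 0, 0, 0, 0, 0, 0, 0, 0, 0, 0, 0, 0, 0, 0, 0, 0, 0, 0, 0, 0]
}}

```text
time_s: 16.3
ee_pos: [0.5731, -0.2857, 0.1297]
tcp_rot: [[-0.981, 0.193, 0.002], [0.193, 0.981, -0.002], [-0.003, -0.002, -1.0]]
wrist_force: [-0.2, 0.3, 8.0]
grip_width: 0.025
grip_force: 39.3
```

Call:
{"api": "servo_tool", "payload": {
  "targets": [0, 0, -0.15, 0, 0, 0, 0, 0, 0, -0.4, 0, 0, 0, 0, 0, 0, -0.43, 0, 0, 0, 0, 0, 0, -0.43, 0, 0, 0, 0, 0, 0, -0.43, 0, 0, 0, 0, 0, 0, -0.31, 0, 0, 0, 0, 0, 0, 0, 0, 0, 0, 0, 0, 0, 0, 0, 0, 0, 0, 0, 0, 0, 0, 0, 0, 0]
}}

```text
time_s: 17.2
ee_pos: [0.5712, -0.2845, 0.3417]
tcp_rot: [[-0.981, 0.193, -0.002], [0.193, 0.981, 0.0], [0.002, -0.0, -1.0]]
wrist_force: [0.3, -0.7, -0.8]
grip_width: 0.025
grip_force: 39.7
```

```bash
python3 - <<'E'
from mv import *
p,R=plan([([.56,-.12,.345],RS)],0,step=.04)
print(p); plan([(head(.002,.015,.075+.118+.08),RH)],0,step=.04,cur=(p,R))
E
```

```text
now [ 0.5712 -0.2845  0.3417] q [-0.48  0.34  1.49 -0.    1.31 -1.86] t 17.2
0.086, 0.318, -0.006, -0.0, -0.0, 0.0, 0,
0.086, 0.318, -0.007, -0.0, -0.0, 0.0, 0,
0.085, 0.319, -0.006, -0.0, -0.0, 0.0, 0,
0.086, 0.318, -0.007, -0.0, -0.0, 0.0, 0,
0.085, 0.319, -0.006, -0.0, -0.001, 0.0, 0,
-- [ 0.56  -0.12   0.345]
[ 0.56003134 -0.11998489  0.34497309]
now [ 0.56  -0.12   0.345] q [-0.48  0.34  1.49 -0.    1.31 -1.86] t 17.2
0.214, 0.31, 0.071, 0.001, -0.017, 0.003, 0,
0.221, 0.308, 0.059, 0.001, -0.017, 0.003, 0,
0.227, 0.306, 0.046, 0.001, -0.017, 0.003, 0,
0.232, 0.304, 0.033, 0.001, -0.016, 0.003, 0,
0.236, 0.302, 0.02, 0.001, -0.017, 0.003, 0,
0.239, 0.299, 0.006, 0.001, -0.016, 0.003, 0,
0.242, 0.297, -0.006, 0.001, -0.017, 0.004, 0,
0.245, 0.294, -0.02, 0.001, -0.016, 0.003, 0,
0.246, 0.292, -0.034, 0.0, -0.017, 0.004, 0,
0.248, 0.289, -0.047, 0.001, -0.016, 0.003, 0,
-- [0.4095 0.2253 0.2732]
```

Call:
{"api": "servo_tool", "payload": {
  "targets": [0.086, 0.318, -0.006, 0, 0, 0, 0, 0.086, 0.318, -0.006, 0, 0, 0, 0, 0.086, 0.318, -0.006, 0, 0, 0, 0, 0.086, 0.318, -0.006, 0, 0, 0, 0, 0.086, 0.318, -0.006, 0, 0, 0, 0]
}}

```text
time_s: 17.7
ee_pos: [0.5596, -0.1192, 0.3439]
tcp_rot: [[-0.981, 0.194, -0.004], [0.194, 0.981, -0.0], [0.004, -0.001, -1.0]]
wrist_force: [0.6, -0.8, -0.1]
grip_width: 0.025
grip_force: 39.7
```

Call:
{"api": "servo_tool", "payload": {
  "targets": [0.214, 0.31, 0.071, 0.001, -0.017, 0.003, 0, 0.221, 0.308, 0.059, 0.001, -0.017, 0.003, 0, 0.227, 0.306, 0.046, 0.001, -0.017, 0.003, 0, 0.232, 0.304, 0.033, 0.001, -0.016, 0.003, 0, 0.236, 0.302, 0.02, 0.001, -0.017, 0.003, 0, 0.239, 0.299, 0.006, 0.001, -0.016, 0.003, 0, 0.242, 0.297, -0.006, 0.001, -0.017, 0.004, 0, 0.245, 0.294, -0.02, 0.001, -0.016, 0.003, 0, 0.246, 0.292, -0.034, 0, -0.017, 0.004, 0, 0.248, 0.289, -0.047, 0.001, -0.016, 0.003, 0, 0, 0, 0, 0, 0, 0, 0, 0, 0, 0, 0, 0, 0, 0]
}}

```text
time_s: 18.9
ee_pos: [0.4089, 0.2246, 0.2726]
tcp_rot: [[-0.832, 0.289, 0.473], [0.248, 0.957, -0.148], [-0.496, -0.005, -0.868]]
wrist_force: [-0.0, -0.0, 0.6]
grip_width: 0.0248
grip_force: 39.8
```

Call:
{"api": "servo_tool", "payload": {
  "targets": [0, 0, 0, 0, 0, 0, 0, 0, 0, 0, 0, 0, 0, 0]
}}

```text
time_s: 19.1
ee_pos: [0.411, 0.2226, 0.274]
tcp_rot: [[-0.829, 0.295, 0.475], [0.255, 0.956, -0.149], [-0.497, -0.002, -0.867]]
wrist_force: [0.7, -0.1, -0.3]
grip_width: 0.0251
grip_force: 39.8
```

```bash
python3 - <<'E'
from rodw import *
look("pics/w6.png",.015); s=manip.read_state(); print("tcp head",((np.array(s["ee_pos"])-HT)@HR).round(4))
plan([(head(.002,.0155,.075+.12+.01),RH)],0,step=.02)
E
```

```text
rod in tool: n 1835 [ 0.0014  0.0002  0.0022 -0.0036] foot at [ 0.0016 -0.0002] med 0.0001 zmax 0.1081
head frame: axis at tcp [0.0031 0.013  0.2727] foot [0.0025 0.0123 0.1547] want y 0.015
tcp head [0.0045 0.0129 0.2727]
now [0.4111 0.2226 0.2742] q [ 0.75  0.04  2.13 -0.65  0.8  -0.1 ] t 19.15
0.006, 0.007, 0.169, -0.0, -0.0, -0.0, 0,
0.006, 0.007, 0.169, -0.0, -0.0, -0.0, 0,
0.005, 0.007, 0.169, -0.0, -0.0, -0.0, 0,
0.006, 0.007, 0.17, -0.001, -0.001, -0.0, 0,
-- [0.4421 0.2158 0.2143]
```

Call:
{"api": "servo_tool", "payload": {
  "targets": [0.006, 0.007, 0.17, 0, 0, 0, 0, 0.006, 0.007, 0.17, 0, 0, 0, 0, 0.006, 0.007, 0.17, 0, 0, 0, 0, 0.006, 0.006, 0.17, 0, 0, 0, 0, 0, 0, 0, 0, 0, 0, 0, 0, 0, 0, 0, 0, 0, 0]
}}

```text
time_s: 19.75
ee_pos: [0.4419, 0.2161, 0.2141]
tcp_rot: [[-0.829, 0.295, 0.475], [0.254, 0.956, -0.149], [-0.498, -0.002, -0.867]]
wrist_force: [0.1, -0.3, -0.9]
grip_width: 0.025
grip_force: 39.8
```

```bash
python3 - <<'E'
from mv import *
s=manip.read_state(); print("tcp head",((np.array(s["ee_pos"])-HT)@HR).round(4),"rod = tcp + (-.0016,0)")
plan([(np.array(s["ee_pos"]),RH)],0)
E
```

```text
tcp head [0.0016 0.0157 0.2049] rod = tcp + (-.0016,0)
now [0.4419 0.2161 0.2141] q [ 0.69  0.18  2.16 -0.76  0.65 -0.  ] t 19.75
-- [0.4419 0.2161 0.2141]
```

Aligned; descend.

Call:
{"api": "servo_tool", "payload": {
  "targets": [0, 0, 0.1, 0, 0, 0, 0, 0, 0, 0.1, 0, 0, 0, 0, 0, 0, 0.1, 0, 0, 0, 0, 0, 0, 0.1, 0, 0, 0, 0, 0, 0, 0.1, 0, 0, 0, 0, 0, 0, 0, 0, 0, 0, 0]
}}

```text
time_s: 20.35
ee_pos: [0.4653, 0.2092, 0.1691]
tcp_rot: [[-0.83, 0.293, 0.474], [0.252, 0.956, -0.149], [-0.497, -0.004, -0.868]]
wrist_force: [-1.1, 0.1, -0.4]
grip_width: 0.025
grip_force: 39.8
```

Call:
{"api": "servo_tool", "payload": {
  "targets": [0, 0, 0.1, 0, 0, 0, 0, 0, 0, 0.06, 0, 0, 0, 0, 0, 0, 0.02, 0, 0, 0, 0, 0, 0, 0, 0, 0, 0, 0]
}}

```text
time_s: 20.75
ee_pos: [0.4739, 0.207, 0.1546]
tcp_rot: [[-0.83, 0.293, 0.475], [0.253, 0.956, -0.148], [-0.498, -0.002, -0.867]]
wrist_force: [0.3, 0.3, -0.9]
grip_width: 0.0249
grip_force: 39.8
```

Call:
{"api": "servo_tool", "payload": {
  "targets": [0, 0, 0.02, 0, 0, 0, 0, 0, 0, 0, 0, 0, 0, 0, 0, 0, 0, 0, 0, 0, 0]
}}

```text
time_s: 21.05
ee_pos: [0.4748, 0.207, 0.1534]
tcp_rot: [[-0.83, 0.292, 0.476], [0.253, 0.956, -0.147], [-0.498, -0.002, -0.867]]
wrist_force: [1.2, -0.6, -1.0]
grip_width: 0.0251
grip_force: 39.8
```

```bash
python3 - <<'E'
from mv import *
s=manip.read_state(); print("tcp head",((np.array(s["ee_pos"])-HT)@HR).round(4),np.round(s["wrist_force"],1))
E
```

```text
tcp head [0.0009 0.0167 0.1353] [ 1.2 -0.6 -1. ]
```

Call:
{"api": "servo_tool", "payload": {
  "targets": [0, 0, 0, 0, 0, 0, 0.35, 0, 0, 0, 0, 0, 0, 0.6, 0, 0, 0, 0, 0, 0, 0.6, 0, 0, 0, 0, 0, 0, 0.6, 0, 0, 0, 0, 0, 0, 0.6, 0, 0, -0.4, 0, 0, 0, 0.6, 0, 0, -0.4, 0, 0, 0, 0.6, 0, 0, -0.4, 0, 0, 0, 0.6, 0, 0, 0, 0, 0, 0, 0.6, 0, 0, 0, 0, 0, 0, 0.6]
}}

```text
time_s: 22.05
ee_pos: [0.4178, 0.225, 0.2582]
tcp_rot: [[-0.829, 0.292, 0.477], [0.253, 0.957, -0.145], [-0.499, 0.0, -0.867]]
wrist_force: [0.5, -0.4, -0.8]
grip_width: 0.0511
grip_force: 0.0
```

```bash
cat >> mv.py <<'E'
def RK(a): # bar angle a deg in head frame
    b=np.radians(a+90); return frame(HR[:,2],HR@[np.cos(b),np.sin(b),0])
E
python3 - <<'E'
from mv import *
c=manip.camera("wrist"); save("pics/w7.png",c); W=cloud(c); P=W.reshape(-1,3); P=P[~np.isnan(P[:,0])]
p=(P-HT)@HR
for y in(.095,.015):
    k=(abs(p[:,0])<.04)&(abs(p[:,1]-y)<.035)&(p[:,2]>.1)&(p[:,2]<.2); q=p[k]
    print(y,len(q),"top z",np.percentile(q[:,2],[50,98,100]).round(4),q[q[:,2]>.175].mean(0).round(4))
k=(np.hypot(p[:,0],p[:,1]+.09)<.04)&(p[:,2]>.113)&(p[:,2]<.13); r=cv2.minAreaRect((p[k][:,:2]*1000).astype(np.float32)); print("knob",k.sum(),np.round(r[0],1),np.round(r[1],1),r[2])
plan([(head(0,-.09,.075+.022+.1),RK(33.8))],.6)
E
```

```text
0.095 1679 top z [0.1812 0.1849 0.186 ] [-0.0164  0.094   0.1827]
0.015 1200 top z [0.1828 0.1851 0.1862] [-0.0145  0.0173  0.1829]
knob 801 [  0.1 -90.4] [53.  14.2] 35.178138732910156
now [0.4176 0.2244 0.2571] q [ 0.74  0.08  2.14 -0.67  0.76 -0.07] t 22.1
0.002, -0.213, 0.116, -0.0, -0.0, -0.037, 0.6,
0.027, -0.211, 0.116, 0.0, -0.0, -0.038, 0.6,
0.052, -0.207, 0.116, 0.0, -0.0, -0.037, 0.6,
0.075, -0.199, 0.117, 0.0, -0.0, -0.038, 0.6,
0.098, -0.189, 0.116, 0.0, -0.001, -0.037, 0.6,
-- [0.4133 0.1143 0.2064]
```

View pics/w7.png

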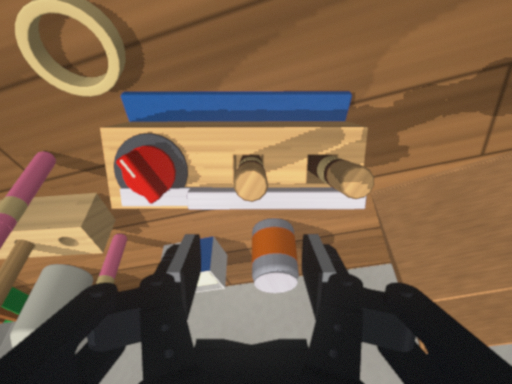

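Call:
{"api": "servo_tool", "payload": {
  "targets": [0.002, -0.213, 0.116, 0, 0, -0.037, 0.6, 0.027, -0.211, 0.116, 0, 0, -0.038, 0.6, 0.052, -0.207, 0.116, 0, 0, -0.037, 0.6, 0.075, -0.199, 0.117, 0, 0, -0.038, 0.6, 0.098, -0.189, 0.116, 0, -0.001, -0.037, 0.6, 0, 0, 0, 0, 0, 0, 0.6, 0, 0, 0, 0, 0, 0, 0.6, 0, 0, 0, 0, 0, 0, 0.6]
}}

```text
time_s: 22.9
ee_pos: [0.414, 0.115, 0.2066]
tcp_rot: [[-0.852, -0.215, 0.478], [-0.318, 0.937, -0.146], [-0.416, -0.277, -0.866]]
wrist_force: [0.3, -0.4, 0.5]
grip_width: 0.0517
grip_force: 0.0
```

```bash
python3 - <<'E'
from mv import *
plan([(head(0,-.09,.075+.022),RK(34.5))],.5,step=.02)
E
```

```text
now [0.414  0.115  0.2066] q [ 0.49  0.07  2.32 -0.82  0.51 -0.69] t 22.9
0.002, -0.001, 0.2, 0.0, 0.0, -0.001, 0.5,
0.002, -0.001, 0.2, 0.0, 0.0, -0.001, 0.5,
0.002, -0.001, 0.2, 0.0, 0.0, -0.001, 0.5,
0.001, -0.001, 0.2, 0.0, 0.0, -0.001, 0.5,
0.002, -0.001, 0.199, 0.0, 0.0, -0.001, 0.5,
-- [0.4611 0.0996 0.1198]
```

Call:
{"api": "servo_tool", "payload": {
  "targets": [0.002, -0.001, 0.2, 0, 0, -0.001, 0.5, 0.002, -0.001, 0.2, 0, 0, -0.001, 0.5, 0.002, -0.001, 0.2, 0, 0, -0.001, 0.5, 0.002, -0.001, 0.2, 0, 0, -0.001, 0.5, 0.002, -0.001, 0.19, 0, 0, 0, 0.5, 0, 0, 0, 0, 0, 0, 0.5, 0, 0, 0, 0, 0, 0, 0.5]
}}

```text
time_s: 23.6
ee_pos: [0.4609, 0.1003, 0.1228]
tcp_rot: [[-0.849, -0.229, 0.476], [-0.334, 0.931, -0.147], [-0.41, -0.284, -0.867]]
wrist_force: [-0.6, -0.3, 0.4]
grip_width: 0.0425
grip_force: 0.0
```

```bash
python3 - <<'E'
from mv import *
s=manip.read_state(); print("tcp head",((np.array(s["ee_pos"])-HT)@HR).round(4),np.round(s["wrist_force"],1))
plan([(head(0,-.09,.075+.022),RK(34.5))],.5,step=.02)
E
```

```text
tcp head [ 0.0011 -0.0894  0.0998] [-0.6 -0.3  0.4]
now [0.4609 0.1003 0.1228] q [ 0.39  0.33  2.31 -1.31  0.34 -0.26] t 23.6
0.013, 0.002, 0.028, 0.0, -0.001, 0.001, 0.5,
-- [0.4611 0.0996 0.1198]
```

```bash
python3 - <<'E'
from mv import *
s=manip.read_state(); print(np.round(s["joint_pos"],4))
E
```

```text
[ 0.3928  0.3281  2.3076 -1.311   0.3351 -0.2571]
```

Call:
{"api": "servo_tool", "payload": {
  "targets": [0.012, 0, -0.02, 0, 0, 0, 0.5, 0, 0, 0, 0, 0, 0, 0.5, 0, 0, 0, 0, 0, 0, 0.5],
  "grip_force": 60
}}

```text
time_s: 23.9
ee_pos: [0.4586, 0.1, 0.1247]
tcp_rot: [[-0.849, -0.228, 0.477], [-0.332, 0.932, -0.146], [-0.411, -0.282, -0.867]]
wrist_force: [0.1, -0.3, -0.2]
grip_width: 0.0431
grip_force: 0.0
```

```bash
python3 - <<'E'
from mv import *
s=manip.read_state(); print(np.round(s["joint_pos"],4),((np.array(s["ee_pos"])-HT)@HR).round(4))
E
```

```text
[ 0.3943  0.3207  2.3118 -1.3045  0.336  -0.2608] [ 0.0003 -0.0904  0.1025]
```

Call:
{"api": "servo_tool", "payload": {
  "targets": [0, 0, 0, -0.016, -0.006, 0, 0.5, 0, 0, 0, 0, 0, 0, 0.5, 0, 0, 0, 0, 0, 0, 0.5],
  "grip_force": 60
}}

```text
time_s: 24.2
ee_pos: [0.4591, 0.0997, 0.1262]
tcp_rot: [[-0.842, -0.25, 0.478], [-0.333, 0.938, -0.095], [-0.424, -0.239, -0.873]]
wrist_force: [-0.4, 0.3, -0.0]
grip_width: 0.0427
grip_force: 0.0
```

```bash
python3 - <<'E'
from mv import *
s=manip.read_state(); R=np.array(s["tcp_rot"]); print(np.round(s["joint_pos"],4),((np.array(s["ee_pos"])-HT)@HR).round(4),"tool y,z in head",(HR.T@R[:,1]).round(3),(HR.T@R[:,2]).round(3))
print(R.T@(head(0,-.09,.098)-s["ee_pos"])*10)
E
```

```text
[ 0.3515  0.3054  2.3221 -1.3106  0.2657 -0.2923] [ 0.0015 -0.0905  0.1035] tool y,z in head [-0.565  0.823  0.05 ] [-0.017  0.049 -0.999]
[0.0102928  0.01001924 0.05545236]
```

Call:
{"api": "servo_tool", "payload": {
  "targets": [0.01, 0.01, 0, 0.011, 0.022, 0, 0.5, 0, 0, 0, 0, 0, 0, 0.5, 0, 0, 0, 0, 0, 0, 0.5],
  "grip_force": 60
}}

```text
time_s: 24.5
ee_pos: [0.4594, 0.1003, 0.1257]
tcp_rot: [[-0.866, -0.238, 0.44], [-0.328, 0.934, -0.14], [-0.378, -0.265, -0.887]]
wrist_force: [-0.1, -0.1, -0.2]
grip_width: 0.0423
grip_force: 0.0
```

```bash
cat > st.py <<'E'
from mv import *
s=manip.read_state(); R=np.array(s["tcp_rot"]); print(np.round(s["joint_pos"],4),"tcp",((np.array(s["ee_pos"])-HT)@HR).round(4),"tool y,z in head",(HR.T@R[:,1]).round(3),(HR.T@R[:,2]).round(3),"F",np.round(s["wrist_force"],1),"T",np.round(s["ft_torque"],2),"w",np.round(s["grip_width"],4))
print("to grip",(R.T@(head(0,-.09,.097)-s["ee_pos"])*10).round(3),"t",s["time_s"])
E
python3 st.py
```

```text
[ 0.3775  0.3125  2.2882 -1.0969  0.3346 -0.4825] tcp [ 0.0014 -0.0898  0.103 ] tool y,z in head [-0.567  0.823  0.021] [-0.043 -0.004 -0.999] F [-0.1 -0.1 -0.2] T [0.05 0.17 0.01] w 0.0423
to grip [0.01  0.005 0.061] t 24.5
```

Call:
{"api": "servo_tool", "payload": {
  "targets": [0.01, 0.004, 0.04, 0, 0, 0, 0.5, 0, 0, 0.02, 0, 0, 0, 0.5, 0, 0, 0, 0, 0, 0, 0.5, 0, 0, 0, 0, 0, 0, 0, 0, 0, 0, 0, 0, 0, 0, 0, 0, 0, 0, 0, 0, 0, 0, 0, 0, 0, 0, 0, 0, 0, 0, 0, 0, 0, 0, 0],
  "grip_force": 60
}}

```text
time_s: 25.3
ee_pos: [0.4609, 0.0968, 0.1206]
tcp_rot: [[-0.867, -0.234, 0.439], [-0.326, 0.934, -0.146], [-0.376, -0.27, -0.886]]
wrist_force: [-0.8, -10.6, 10.2]
grip_width: 0.0123
grip_force: 58.5
```

```bash
python3 st.py
```

```text
[ 0.3714  0.3269  2.2883 -1.1355  0.3319 -0.4452] tcp [ 0.001  -0.0927  0.0974] tool y,z in head [-0.566  0.824  0.015] [-0.043 -0.011 -0.999] F [ -0.8 -10.6  10.2] T [-1.82 -0.55 -0.83] w 0.0123
to grip [-0.008  0.028  0.004] t 25.3
```

Call:
{"api": "servo_tool", "payload": {
  "targets": [0, -0.015, 0, 0, 0, 0.02, 0, 0, 0, 0, 0, 0, 0.03, 0, 0, 0, 0, 0, 0, 0.03, 0, 0, 0, 0, 0, 0, 0.03, 0, 0, 0, 0, 0, 0, 0.03, 0, 0, 0, 0, 0, 0, 0, 0]
}}

```text
time_s: 25.9
ee_pos: [0.4611, 0.0983, 0.1205]
tcp_rot: [[-0.885, 0.155, 0.439], [0.103, 0.985, -0.139], [-0.454, -0.077, -0.887]]
wrist_force: [-4.9, 4.0, 6.6]
grip_width: 0.0127
grip_force: 58.5
```

```bash
python3 st.py
```

```text
[ 0.3694  0.3263  2.2888 -1.1327  0.3237 -0.0099] tcp [ 0.0006 -0.0913  0.0974] tool y,z in head [-0.161  0.987  0.004] [-0.045 -0.004 -0.999] F [-4.9  4.   6.6] T [0.68 0.43 0.28] w 0.0127
to grip [0.004 0.014 0.004] t 25.9
```

Call:
{"api": "servo_tool", "payload": {
  "targets": [0, 0, 0, 0, 0, 0.035, 0, 0, 0, 0, 0, 0, 0.035, 0, 0, 0, 0, 0, 0, 0.035, 0, 0, 0, 0, 0, 0, 0.035, 0, 0, 0, 0, 0, 0, 0.035, 0, 0, 0, 0, 0, 0, 0.035, 0, 0, 0, 0, 0, 0, 0.03, 0, 0, 0, 0, 0, 0, 0, 0]
}}

```text
time_s: 26.7
ee_pos: [0.4624, 0.1005, 0.121]
tcp_rot: [[-0.541, 0.715, 0.442], [0.749, 0.649, -0.134], [-0.382, 0.259, -0.887]]
wrist_force: [-4.4, 11.2, 6.3]
grip_width: 0.0126
grip_force: 58.7
```

```bash
python3 st.py
```

```text
[ 0.3706  0.3261  2.287  -1.1328  0.3196  0.7435] tcp [ 0.0014 -0.0887  0.0976] tool y,z in head [ 0.557  0.83  -0.023] [-0.044  0.002 -0.999] F [-4.4 11.2  6.3] T [ 2.02 -0.    1.07] w 0.0126
to grip [ 0.004 -0.018  0.006] t 26.7
```

Call:
{"api": "servo_tool", "payload": {
  "targets": [0, 0, 0, 0, 0, 0.02, 0, 0, 0, 0, 0, 0, 0.015, 0, 0, 0, 0, 0, 0, 0.01, 0, 0, 0, 0, 0, 0, 0, 0, 0, 0, 0, 0, 0, 0, 0]
}}

```text
time_s: 27.2
ee_pos: [0.4624, 0.1003, 0.121]
tcp_rot: [[-0.441, 0.781, 0.442], [0.828, 0.544, -0.135], [-0.346, 0.307, -0.887]]
wrist_force: [-2.8, 9.1, 6.7]
grip_width: 0.0129
grip_force: 80.0
```

```bash
python3 st.py
```

```text
[ 0.3709  0.3262  2.2872 -1.1358  0.3207  0.8793] tcp [ 0.0015 -0.089   0.0976] tool y,z in head [ 0.661  0.749 -0.027] [-0.043  0.001 -0.999] F [-2.8  9.1  6.7] T [0.72 0.19 2.37] w 0.0129
to grip [ 0.004 -0.018  0.006] t 27.2
```

Call:
{"api": "servo_tool", "payload": {
  "targets": [0, 0, 0, 0, 0, 0.015, 0, 0, 0, 0, 0, 0, 0.015, 0, 0, 0, 0, 0, 0, 0, 0, 0, 0, 0, 0, 0, 0, 0]
}}

```text
time_s: 27.6
ee_pos: [0.4624, 0.1004, 0.1211]
tcp_rot: [[-0.37, 0.816, 0.443], [0.873, 0.469, -0.135], [-0.318, 0.337, -0.886]]
wrist_force: [-4.3, 9.0, 8.4]
grip_width: 0.013
grip_force: 125.4
```

```bash
python3 st.py
```

```text
[ 0.3715  0.3261  2.2875 -1.1384  0.3209  0.9707] tcp [ 0.0015 -0.0889  0.0976] tool y,z in head [ 0.725  0.688 -0.03 ] [-0.042  0.001 -0.999] F [-4.3  9.   8.4] T [-0.1   0.41  3.85] w 0.013
to grip [ 0.002 -0.018  0.007] t 27.6
```

Call:
{"api": "servo_tool", "payload": {
  "targets": [0, 0, 0, 0, 0, 0, 0.3, 0, 0, 0, 0, 0, 0, 0.45, 0, 0, 0, 0, 0, 0, 0.45, 0, 0, 0, 0, 0, 0, 0.45, 0, 0, -0.2, 0, 0, 0, 0.45, 0, 0, -0.4, 0, 0, 0, 0.45, 0, 0, -0.4, 0, 0, 0, 0.45, 0, 0, -0.3, 0, 0, 0, 0.45, 0, 0, 0, 0, 0, 0, 0.45, 0, 0, 0, 0, 0, 0, 0.45]
}}

```text
time_s: 28.6
ee_pos: [0.4041, 0.116, 0.2359]
tcp_rot: [[-0.357, 0.824, 0.44], [0.879, 0.455, -0.14], [-0.315, 0.337, -0.887]]
wrist_force: [-0.2, -0.2, -0.3]
grip_width: 0.0382
grip_force: 0.0
```

```bash
python3 - <<'E'
from mv import *
c=manip.camera("wrist"); save("pics/w8.png",c); W=cloud(c); P=W.reshape(-1,3); P=P[~np.isnan(P[:,0])]
p=(P-HT)@HR
k=(np.hypot(p[:,0],p[:,1]+.09)<.04)&(p[:,2]>.113)&(p[:,2]<.13); r=cv2.minAreaRect((p[k][:,:2]*1000).astype(np.float32)); print("knob",k.sum(),np.round(r[0],1),np.round(r[1],1),r[2])
k=(abs(p[:,1]-.055)<.015)&(abs(p[:,2]-.093)<.004)&(abs(p[:,0])<.06); print("jaw top x",k.sum(),np.percentile(p[k,0],[2,98]).round(4) if k.any() else "")
for y in(.095,.015):
    k=(abs(p[:,0])<.04)&(abs(p[:,1]-y)<.035)&(p[:,2]>.1)&(p[:,2]<.2); q=p[k]
    if len(q): print(y,len(q),"top z",np.percentile(q[:,2],[98]).round(4),q[q[:,2]>.175].mean(0).round(4))
t=manip.camera("scene"); save("pics/s2.png",t)
a=cv2.imread("pics/w8.png"); b=cv2.imread("pics/s2.png")[120:300,90:430]
cv2.imwrite("pics/both.png",np.vstack([cv2.resize(a,(680,300)),cv2.resize(b,(680,300))]))
E
python3 st.py
```

```text
knob 940 [  0.2 -90.3] [14.  52.8] 52.88727951049805
jaw top x 758 [0.0112 0.03  ]
0.095 884 top z [0.1456] [nan nan nan]
0.015 2381 top z [0.1851] [-0.0139  0.0165  0.183 ]
[ 0.4884 -0.0074  2.2844 -0.614   0.61    0.5083] tcp [ 0.0058 -0.0917  0.2261] tool y,z in head [ 0.735  0.677 -0.039] [-0.046 -0.007 -0.999] F [ 0.1 -0.6 -0.4] T [ 0.06  0.18 -0.03] w 0.0383
to grip [0.018 0.018 1.292] t 28.7<stdin>:8: RuntimeWarning: Mean of empty slice.
  ret = um.true_divide(
```

View pics/both.png

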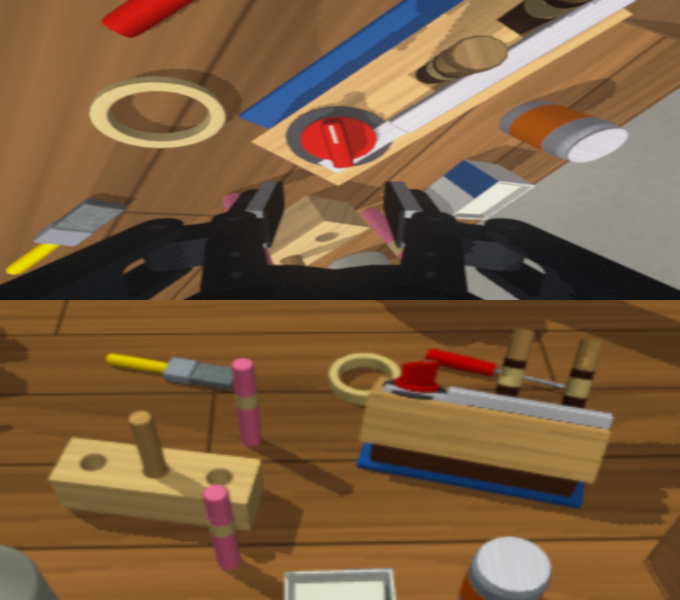

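```bash
python3 -c "
from workcell import manip
print(manip.job_done())"
```

```text
the job is handed in; nothing more can be done
None
```

Both wrapped rods stand on the floors of their pockets, band end up. The knob is turned clockwise to its stop with the jaw bar closed (face about 11 mm from the pockets' centre line). The bare rod and the other bench items I could see look unmoved, and the job is handed in.

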